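# Unclip and open the yellow-lidded sample box

## Robot

A 6-joint arm with a two-finger parallel gripper is mounted at the origin on the work surface. World frame = base frame: x ahead of the robot, y to its left, z up, the work surface at z = 0. Lengths are in mm, angles in degrees, forces in N, time in s.
With the tool pointing down it reaches from about 300 to 850 mm from the base axis. Payload 4.2 kg.
Tool frame: the origin (TCP) lies midway between the tips of the shut fingers; the grasp point (between the pads) lies 19 mm behind it; x points along the fingers, y is the direction in which the jaws open and shut, and the axes are right-handed (so a half turn about x gives the same grasp; the last joint's range is limited). The gripper opens to 91 mm and grips with 3 to 60 N. Pads are 32 mm wide; open, the fingers measure 118 mm over their backs; the gripper's body (76 mm by 178 mm) begins 60 mm behind the grasp point.
Start: joints at [-66.349, 18.312, 89.639, -0, 72.044, -1.146], TCP at [241.168, -521.997, 213.976] pointing down, gripper open.
Joint ranges: [-177.97, 177.97], [-48.28, 115.42], [12.27, 149.76], [-77.06, 257.06], [2.81, 150.46], [-146.56, 146.56]. Speed limits (degrees/s): [147.25, 147.25, 180, 180, 180, 180].

## Interface

Orientations are given as [roll, pitch, yaw] about the fixed x, y, z axes, in that order (R = Rz(yaw) Ry(pitch) Rx(roll)).
In Python, from workcell import * gives the robot as it stands.
- The arm moves only by the shell command python3 -m handwheel 'ROWS' [FORCE]. ROWS is a JSON object of lists of equal length, an entry for each row: "gripper": the closure, from 0 (fully open) to 1 (shut); "offset": the shift along the tool's x, y, z in mm, a list of three; "rot": the turn, a rotation vector about the tool's x, y, z in degrees, a list of three. A call has 1 to 5 rows; each row is the pose to reach, as a shift and turn from the pose commanded when the call began, along the tool's axes at that moment; what a row does not reach only later rows make up. A row lasts 1/12 s, in which the tool goes at most 41.7 mm and 7.16 degrees, less where a joint would pass 70% of its speed; a pose out of reach is approached as far as the arm can. A call with a gripper value outside its range is refused whole. The fingers move at their own pace and stop on an object; FORCE is the grip in N (left out, the last holds). Time passes only in rows, so rows that repeat a pose let the fingers close. It gives the time, the measured TCP pose, the force and the opening at its end, in the units of the state.
- state(): the state, without advancing time (a new reading comes with each control period).
- grab_frame(name): name is "scene" or "top" or "wrist"; returns the picture (480x640x3 uint8, red, green, blue); there is no depth.
- camera_params(name): a dict with "fx", "fy", "cx", "cy" (pixels), "position" and "attitude" of the camera in the world; the wrist camera has in their place "hand_eye" (4x4, takes a point from camera to tool coordinates, whose origin is the TCP and whose axes are the tool frame's). Camera axes: x right, y up, looking along -z (the intrinsics and any distortion apply to the point x, -y, -z); pixel columns grow to the right and rows downward; lengths in mm; the calibration is good to about 2 mm. A picture is of the moment at which its call begins: read the wrist's pose just before it. camera_params takes no time and is no camera call.
- job_done(): hands the job in, once; it reports no verdict.
The state is a dict: "time_s": time; "qpos": joint angles; "qvel": joint speeds; "effort": joint torques, N m; "ee_pos": TCP position; "ee_rot": TCP orientation; "force": force on the tool from outside, world axes, zero at the start; "torque": the same for the moment, N m; "gripper_width": finger opening in mm.
Only numpy, scipy, OpenCV 4.12 (cv2) and the standard library are available. Lean on these libraries where they do the work, as an engineer would, in place of code of your own. Each camera call takes 0.05 s, during which the arm holds its last target.

## Task

Open the sample box with the yellow lid: flip both of its red sprung clips outward, fully off the lid's edges, then lift the lid off by its black handle and set it down (do not drop it) handle up in the middle of the white pad.

Things in the scene. Friction and masses are not known exactly. Their poses are not given: they have to be found in the camera images.
- yellow_lid_grip (a point): Centre of the black bar handle (x 16, y 64, z 22 mm) on the loose yellow lid. x runs from near to far clip, y along the bar, z up. The lid's flat top (x 124, y 104 mm) is 26 mm below this point, its underside 40 mm below. Point is 104 mm above the bench when shut, 46 mm when the lid lies on the pad. Lid 0.09-0.18 kg; its white box is fixed, turned up to 20 deg. A like box has a blue lid.
- yellow_near_clip (a joint): Red 40 mm wide clip on the lid's -x edge (robot side). 0 rad shut, 2.0 open; springs shut below 0.45, flies open above. Push its upright tab outward (-x), about 2 N. Shut, from the grip point: tab's inner face at x -65.5 mm, z -16 to +18 mm; below it a lip runs 9 mm inward. Hinge line x -66.5, z -59 mm. Above the lid the space between handle and tab is empty.
- yellow_far_clip (a joint): The same red clip, mirrored, on the yellow lid's +x edge: inner face of its tab 65.5 mm from the grip point in +x, pushed outward in +x. 0 rad shut, 2.0 fully open (hanging outside the box), spring centre at 0.45 rad.
- pad: White flat plastic pad fixed on the black bench, 170 mm (x) by 150 mm (y), 6 mm thick; origin at the centre of its underside, on the bench. The pad, the yellow-lidded box and the blue-lidded box stand side by side about 250 mm apart, in any order.
Things that resemble listed ones, but are neither listed nor needed, are in the scene too. Leave any purple look-alike of the part that bears yellow_near_clip alone. Leave any pink look-alike of the part that bears yellow_lid_grip alone.

How it is judged:
By the outcome, as a careful person would: the job done as asked, in the order asked, and still so for the second after the job is handed in, with the robot touching nothing.
It also fails if it takes over 61 s, if anything falls off the work surface, if the arm or the gripper's body presses on something with over 40 N, if the wrist force passes 120 N, or if a joint passes its speed limit or range.

## Working session

There is one attempt and no reset: what is moved stays moved. The work goes in short steps, Python scripts to look and compute and a shell command to move; the robot and the scene stay as the last step left them, time stands still between calls to the robot, and variables do not carry over. Pictures are saved under pics/ and viewed, and the job is handed in when it is done.

```bash
ls; mkdir -p pics
python3 - <<'E'
from workcell import *
import cv2
print(state())
for n in ("scene","top","wrist"):
    print(n,camera_params(n))
for n in ("scene","top"):
    cv2.imwrite(f"pics/{n}0.png",cv2.cvtColor(grab_frame(n),cv2.COLOR_RGB2BGR))
E
```

```text
pics
{'time_s': 0.0, 'qpos': array([-6.63475284e+01,  1.83520739e+01,  8.97077398e+01, -1.86054904e-03,
        7.20444329e+01, -1.14651858e+00]), 'qvel': array([ 0.10786303, -0.01447857, -0.0689279 ,  0.05801831, -0.05330985,
        0.00022164]), 'effort': array([-8.54435712e-06, -4.12454832e+01, -2.31980073e+01,  7.26207113e-02,
        4.55174118e-02, -1.62525362e-04]), 'ee_pos': array([ 240.95251269, -521.50562404,  213.10691889]), 'ee_rot': array([-90.17440059,  89.89573835, 114.62516477]), 'force': array([ 0.40513189, -0.25600718,  0.08098337]), 'torque': array([-0.00132154, -0.01525318,  0.01062614]), 'gripper_width': 91.53731297474427}
scene {'fx': 583.7764657081384, 'fy': 583.7764657081384, 'cx': 311.1863866292146, 'cy': 234.5851281390077, 'position': array([1267.31654991,  169.04034473, 1047.42381542]), 'attitude': array([35.04627046,  0.99539781, 95.9722311 ])}
top {'fx': 549.2372539373636, 'fy': 549.2372539373636, 'cx': 315.28071770360805, 'cy': 239.00638189681803, 'position': array([ 513.87429764,   80.3915796 , 1291.88951293]), 'attitude': array([  4.22922361,   0.44463208, -88.46838598])}
wrist {'fx': 406.71816839579697, 'fy': 406.71816839579697, 'cx': 319.35761401976816, 'cy': 238.16633426385522, 'hand_eye': array([[ 1.00668087e-03,  2.40779151e-01, -9.70579408e-01,
        -1.71366991e+02],
       [ 9.99999437e-01,  8.27917463e-05,  1.05773399e-03,
        -4.55743557e-01],
       [ 3.35036256e-04, -9.70579926e-01, -2.40778932e-01,
        -6.76394148e+01],
       [ 0.00000000e+00,  0.00000000e+00,  0.00000000e+00,
         1.00000000e+00]])}
```

View pics/top0.png

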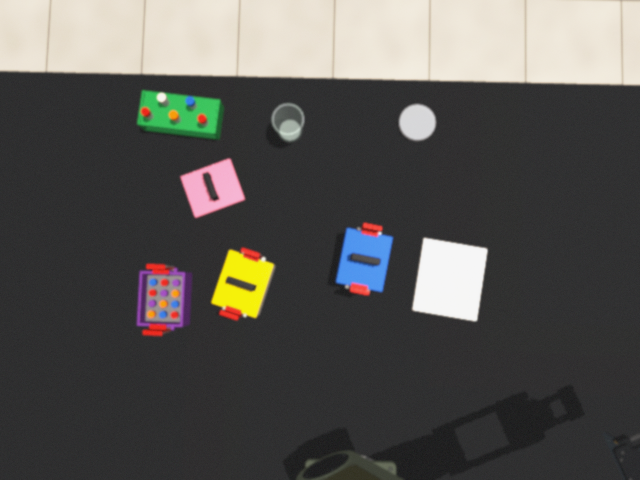

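View pics/scene0.png

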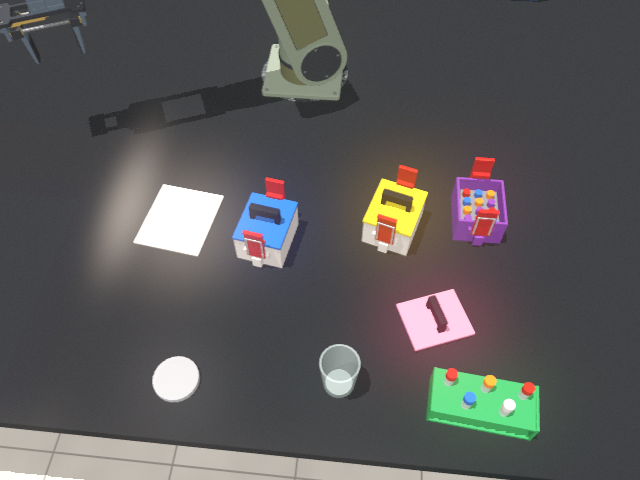

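```bash
cat > h.py <<'E'
from workcell import *
import numpy as np, cv2
from scipy.spatial.transform import Rotation as R
def cam(n):
    p=camera_params(n); return p
def Rm(rpy): return R.from_euler('xyz',rpy,degrees=True).as_matrix()
def pose(n,st=None):
    p=camera_params(n)
    if n=='wrist':
        H=p['hand_eye']; st=st or state(); T=Rm(st['ee_rot'])
        return p,T@H[:3,:3],T@H[:3,3]+st['ee_pos']
    return p,Rm(p['attitude']),np.array(p['position'])
def pix2(n,uv,z,st=None):
    p,Rc,t=pose(n,st)
    d=Rc@np.array([(uv[0]-p['cx'])/p['fx'],-(uv[1]-p['cy'])/p['fy'],-1])
    return t+d*(z-t[2])/d[2]
def proj(n,X,st=None):
    p,Rc,t=pose(n,st); c=Rc.T@(np.asarray(X,float)-t)
    return np.array([p['cx']+p['fx']*c[0]/-c[2],p['cy']-p['fy']*c[1]/-c[2]])
def grab(n,f):
    im=cv2.cvtColor(grab_frame(n),cv2.COLOR_RGB2BGR); cv2.imwrite(f'pics/{f}.png',im); return im
def crop(src,f,x0,y0,x1,y1,s):
    im=cv2.imread(f'pics/{src}.png')[y0:y1,x0:x1]
    cv2.imwrite(f'pics/{f}.png',cv2.resize(im,None,fx=s,fy=s,interpolation=cv2.INTER_CUBIC))
E
python3 - <<'E'
from h import *
crop('top0','top0y',190,235,290,330,6)
crop('top0','top0p',400,225,500,330,5)
E
```

```text
(no output)
```

View pics/top0y.png

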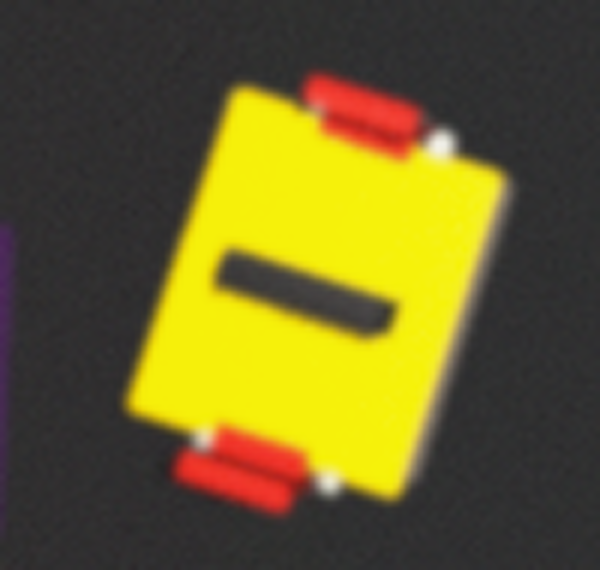

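View pics/top0p.png

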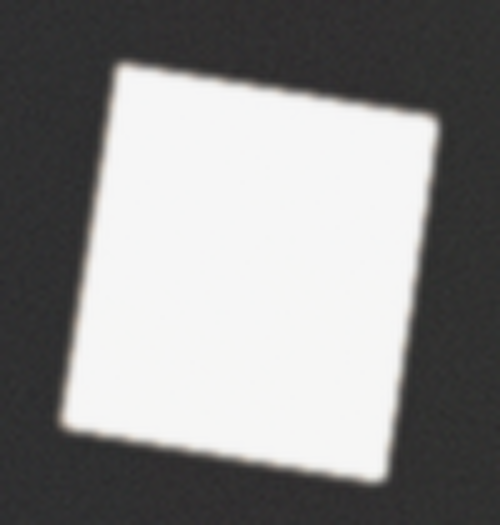

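Run:
```python
from h import *
L=[pix2('top',(190+(u+.5)/6-.5,235+(v+.5)/6-.5),78) for u,v in [(236,86),(508,174),(400,500),(128,408)]]
P=[pix2('top',(400+(u+.5)/5-.5,225+(v+.5)/5-.5),6) for u,v in [(117,63),(439,117),(386,482),(62,428)]]
for Q in (L,P):
    Q=np.array(Q);print(Q.round(1),Q.mean(0).round(1))
    x=(Q[0]+Q[1]-Q[2]-Q[3])/2; y=(Q[0]+Q[3]-Q[1]-Q[2])/2
    print(np.linalg.norm(x),np.linalg.norm(y),np.degrees(np.arctan2(x[1],x[0])),np.degrees(np.arctan2(-y[0],y[1])))
g=[pix2('top',(190+u/6,235+v/6),115) for u,v in [(235,250),(398,302),(372,325),(217,288)]]
print(np.array(g).round(1),np.mean(g,0))
st=state();print(Rm(st['ee_rot']).round(3))
```

```text
[[576.3 282.9  78. ]
 [546.5 181.4  78. ]
 [426.4 217.1  78. ]
 [457.1 318.1  78. ]] [501.6 249.9  78. ]
124.82231042246582 105.67969025040095 -16.472383171392426 -16.64456784546079
[[ 619.5 -159.5    6. ]
 [ 598.1 -310.1    6. ]
 [ 428.  -286.3    6. ]
 [ 448.8 -136.1    6. ]] [ 523.6 -223.     6. ]
172.01600127517273 151.91852154994166 -7.898307163072036 -7.981397613090489
[[515.  274.  115. ]
 [498.1 215.1 115. ]
 [489.7 224.1 115. ]
 [501.3 279.9 115. ]] [501.03101163 248.26368823 115.        ]
[[-0.001  0.419 -0.908]
 [ 0.001 -0.908 -0.419]
 [-1.    -0.002 -0.   ]]
```

```bash
cat >> h.py <<'E'
LC=np.array([501.6,249.9,104.]);LY=-16.5
PC=np.array([523.6,-223.,46.]);PY=-7.9
def Tdes(yaw):
    y=np.array([np.cos(np.radians(yaw)),np.sin(np.radians(yaw)),0]);x=np.array([0,0,-1.])
    return np.c_[x,y,np.cross(x,y)]
def lid(x,y,z,C=LC,Y=LY):
    return C+R.from_euler('z',Y,degrees=True).apply([x,y,z])
def go(X,yaw):
    st=state();T=Rm(st['ee_rot'])
    print('t',st['time_s'],'pos',st['ee_pos'].round(1),'F',np.round(st['force'],1),'w',round(st['gripper_width'],1))
    print(' off',(T.T@(np.asarray(X)-st['ee_pos'])).round(1),'rot',np.degrees(R.from_matrix(T.T@Tdes(yaw)).as_rotvec()).round(2))
E
python3 -c "
from h import *
go(lid(-37,0,96),LY)"
```

```text
t 0.1 pos [ 241.  -521.6  213.2] F [ 0.5 -0.2 -0.2] w 91.1
 off [  14.2 -615.4 -532.4] rot [-4.87e+01 -4.00e-02  8.00e-02]
```

```bash
python3 -m handwheel '{"gripper":[1,1,1,1,1],"offset":[[0,-30,-26],[0,-60,-52],[0,-90,-78],[0,-120,-104],[0,-150,-130]],"rot":[[0,0,0],[0,0,0],[0,0,0],[0,0,0],[0,0,0]]}' 20
python3 -m handwheel '{"gripper":[1,1,1,1,1],"offset":[[0,-30,-26],[0,-60,-52],[0,-90,-78],[0,-120,-104],[0,-150,-130]],"rot":[[0,0,0],[0,0,0],[0,0,0],[0,0,0],[0,0,0]]}'
python3 -m handwheel '{"gripper":[1,1,1,1,1],"offset":[[0,-30,-26],[0,-60,-52],[0,-90,-78],[0,-120,-104],[0,-150,-130]],"rot":[[-5,0,0],[-10,0,0],[-15,0,0],[-20,0,0],[-25,0,0]]}'
python3 -c "
from h import *
go(lid(-37,0,96),LY)"
```

```text
time_s: 0.52
ee_pos: [296.1, -329.3, 213.5]
ee_rot: [-87.4, 90.0, 117.4]
force: [0.0, -0.4, -0.5]
gripper_width: 60.6
time_s: 0.93
ee_pos: [351.1, -138.7, 213.8]
ee_rot: [104.8, 90.0, -50.4]
force: [0.7, -0.5, 0.6]
gripper_width: 27.5
time_s: 1.35
ee_pos: [406.3, 52.1, 213.9]
ee_rot: [48.0, 90.0, -81.9]
force: [0.9, -1.4, 0.5]
gripper_width: 0.4
t 1.35 pos [406.3  52.1 213.9] F [ 0.9 -1.4  0.5] w 0.4
 off [  13.8  -87.8 -198.2] rot [-2.343e+01  1.000e-02 -1.000e-02]
```

```bash
python3 -m handwheel '{"gripper":[1,1,1,1,1],"offset":[[0,-17,-38],[0,-33,-76],[0,-49,-114],[0,-65,-152],[0,-81,-188]],"rot":[[-5,0,0],[-10,0,0],[-15,0,0],[-20,0,0],[-23.4,0,0]]}'
python3 -m handwheel '{"gripper":[1,1],"offset":[[0,0,0],[0,0,0]],"rot":[[0,0,0],[0,0,0]]}'
python3 - <<'E'
from h import *
st=state()
grab('wrist','w1')
for n,X in dict(tabN_l=lid(-65.5,20,18),tabN_r=lid(-65.5,-20,18),tabF_l=lid(65.5,20,18),tabF_r=lid(65.5,-20,18),h1=lid(-8,32,11),h2=lid(8,-32,11),c1=lid(-62,52,-26),c2=lid(62,52,-26),c3=lid(62,-52,-26)).items(): print(n,proj('wrist',X,st).round())
go(lid(-37,0,96),LY)
E
```

```text
time_s: 1.77
ee_pos: [466.0, 248.2, 213.5]
ee_rot: [-24.2, 90.0, -130.7]
force: [0.8, -0.7, 0.3]
gripper_width: 0.4
time_s: 1.93
ee_pos: [465.8, 247.4, 212.9]
ee_rot: [-38.3, 89.9, -144.9]
force: [-0.4, -0.3, 0.7]
gripper_width: 0.0
tabN_l [271. 194.]
tabN_r [273. 253.]
tabF_l [473. 193.]
tabF_r [468. 253.]
h1 [359. 174.]
h2 [380. 267.]
c1 [281. 142.]
c2 [451. 142.]
c3 [441. 276.]
t 1.9833 pos [465.4 246.  213.1] F [-0.1 -0.4 -0.7] w 0.6
 off [ 13.1  -3.4 -14.1] rot [-0.25  0.11  0.07]
```

View pics/w1.png

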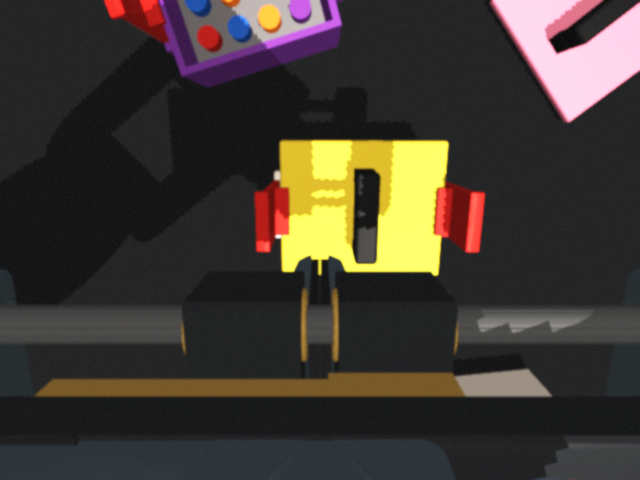

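```bash
python3 -m handwheel '{"gripper":[1,1,1,1,1],"offset":[[0,-3,-14],[30,-3,-14],[60,-3,-14],[90,-3,-14],[105,-3,-14]],"rot":[[0,0,0],[0,0,0],[0,0,0],[0,0,0],[0,0,0]]}'
python3 -m handwheel '{"gripper":[1,1],"offset":[[12,0,0],[12,0,0]],"rot":[[0,0,0],[0,0,0]]}'
python3 - <<'E'
from h import *
grab('wrist','w2')
go(lid(-91,0,-8),LY)
E
```

```text
time_s: 2.4
ee_pos: [465.1, 258.3, 106.0]
ee_rot: [-44.8, 89.7, -151.8]
force: [-0.1, -0.5, -0.8]
gripper_width: 0.2
time_s: 2.57
ee_pos: [465.2, 258.4, 94.6]
ee_rot: [-45.1, 89.7, -152.0]
force: [-0.7, -0.3, -0.9]
gripper_width: 0.8
t 2.6167 pos [466.3 259.   96.2] F [ 0.1  0.4 -0.5] w 0.4
 off [  0.3 -54.6  -0.9] rot [-0.41  0.12  0.11]
```

View pics/w2.png

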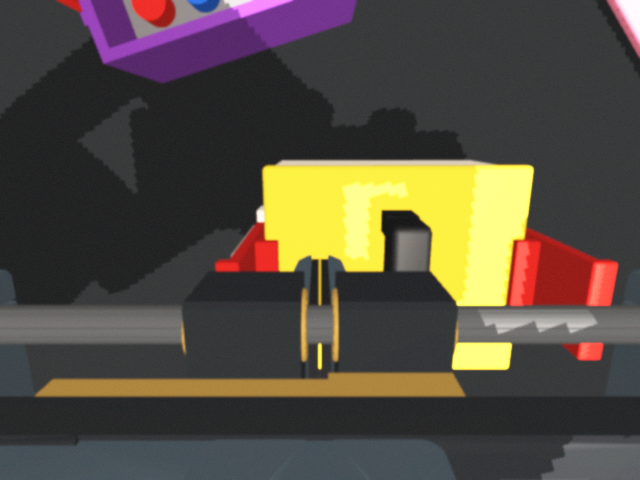

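```bash
python3 -m handwheel '{"gripper":[1,1,1,1,1],"offset":[[0,-11,0],[0,-20,0],[0,-28,0],[0,-36,0],[0,-44,0]],"rot":[[0,0,0],[0,0,0],[0,0,0],[0,0,0],[0,0,0]]}'
python3 -m handwheel '{"gripper":[1,1,1,1],"offset":[[0,-6,0],[0,-12,0],[0,-12,0],[0,-12,0]],"rot":[[0,0,0],[0,0,0],[0,0,0],[0,0,0]]}'
python3 - <<'E'
from h import *
grab('wrist','w3');grab('scene','s3');crop('s3','s3c',320,130,520,280,4)
go(lid(-91,0,-8),LY)
E
```

```text
time_s: 3.03
ee_pos: [424.5, 273.4, 97.7]
ee_rot: [129.1, 89.9, 22.3]
force: [1.2, 0.7, -0.2]
gripper_width: 0.3
time_s: 3.37
ee_pos: [413.1, 276.6, 97.0]
ee_rot: [-48.5, 90.0, -155.2]
force: [-0.6, -0.3, -0.2]
gripper_width: 0.7
t 3.4667 pos [413.7 276.5  96.9] F [-0.9 -1.3  0.4] w 0.2
 off [0.9 0.9 0.5] rot [-0.3  0.  -0. ]
```

View pics/w3.png

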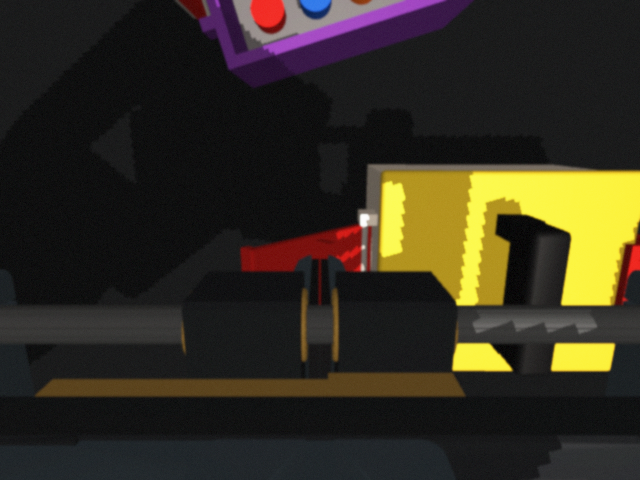

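View pics/s3c.png

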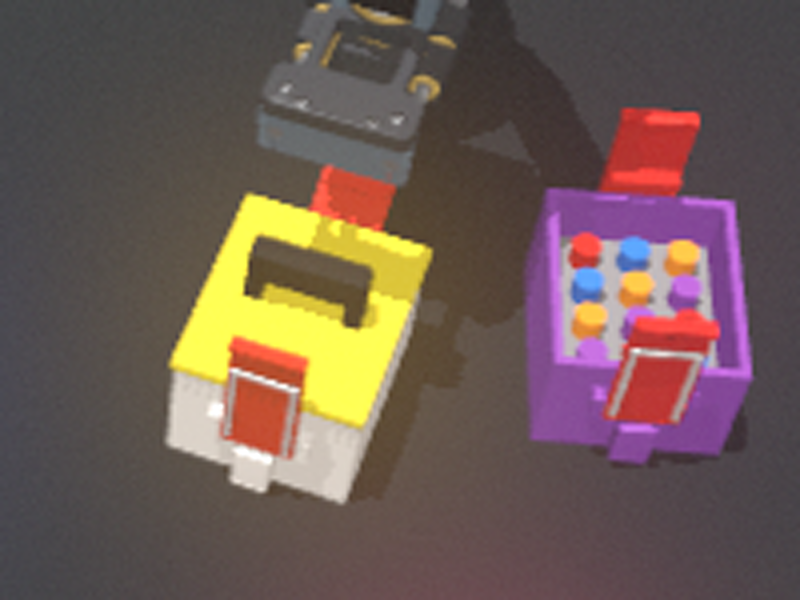

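```bash
python3 -m handwheel '{"gripper":[1,1,1,1,1],"offset":[[-40,0,0],[-50,40,0],[-50,80,0],[-50,120,0],[-50,128,0]],"rot":[[0,0,0],[0,0,0],[0,0,0],[0,0,0],[0,0,0]]}'
python3 -m handwheel '{"gripper":[1,1],"offset":[[0,0,0],[0,0,0]],"rot":[[0,0,0],[0,0,0]]}'
python3 - <<'E'
from h import *
st=state()
grab('wrist','w4')
for n,X in dict(tabF_l=lid(65.5,20,18),tabF_r=lid(65.5,-20,18),h1=lid(-8,32,11),h2=lid(8,-32,11),c1=lid(-62,52,-26),c2=lid(62,52,-26),c3=lid(62,-52,-26)).items(): print(n,proj('wrist',X,st).round())
go(lid(37,0,-8),LY)
E
```

```text
time_s: 3.88
ee_pos: [542.1, 237.8, 147.2]
ee_rot: [110.3, 89.7, 3.3]
force: [-0.5, 0.9, -0.3]
gripper_width: 0.3
time_s: 4.05
ee_pos: [535.4, 239.0, 146.1]
ee_rot: [-61.6, 89.9, -168.5]
force: [-1.4, -0.5, 0.6]
gripper_width: 0.8
tabF_l [381. 235.]
tabF_r [378. 310.]
h1 [233. 210.]
h2 [270. 326.]
c1 [152. 165.]
c2 [365. 164.]
c3 [362. 328.]
t 4.1 pos [534.7 239.3 146.3] F [-0.2 -0.2  0.4] w 0.2
 off [50.3  2.4 -0.8] rot [-0.32  0.07  0.12]
```

View pics/w4.png

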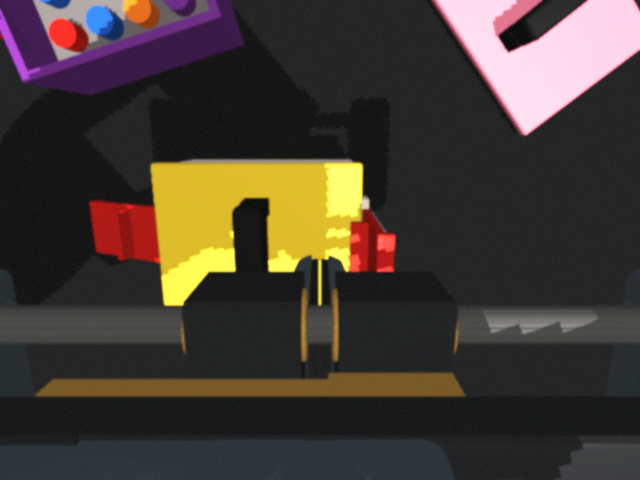

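```bash
python3 -m handwheel '{"gripper":[1,1,1,1],"offset":[[25,1,0],[45,1,0],[50,1,0],[50,1,0]],"rot":[[0,0,0],[0,0,0],[0,0,0],[0,0,0]]}'
python3 -m handwheel '{"gripper":[1,1,1,1,1],"offset":[[0,11,0],[0,20,0],[0,28,0],[0,36,0],[0,44,0]],"rot":[[0,0,0],[0,0,0],[0,0,0],[0,0,0],[0,0,0]]}'
python3 -m handwheel '{"gripper":[1,1,1,1],"offset":[[0,6,0],[0,12,0],[0,12,0],[0,12,0]],"rot":[[0,0,0],[0,0,0],[0,0,0],[0,0,0]]}'
python3 - <<'E'
from h import *
go(lid(91,0,-8),LY)
grab('wrist','w5');grab('scene','s5');crop('s5','s5c',320,130,520,280,4)
E
```

```text
time_s: 4.43
ee_pos: [534.5, 239.1, 95.5]
ee_rot: [-51.7, 89.7, -158.4]
force: [-0.3, -0.5, 0.1]
gripper_width: 0.6
time_s: 4.85
ee_pos: [580.4, 226.1, 97.4]
ee_rot: [120.7, 89.9, 13.9]
force: [-1.1, -0.4, 0.1]
gripper_width: 0.3
time_s: 5.18
ee_pos: [591.1, 222.7, 96.9]
ee_rot: [101.9, 90.0, -4.9]
force: [-0.6, 0.0, -0.1]
gripper_width: 0.5
t 5.1833 pos [591.1 222.7  96.9] F [-0.6  0.  -0.1] w 0.5
 off [ 0.9 -2.6 -0.6] rot [-0.33 -0.   -0.02]
```

View pics/w5.png

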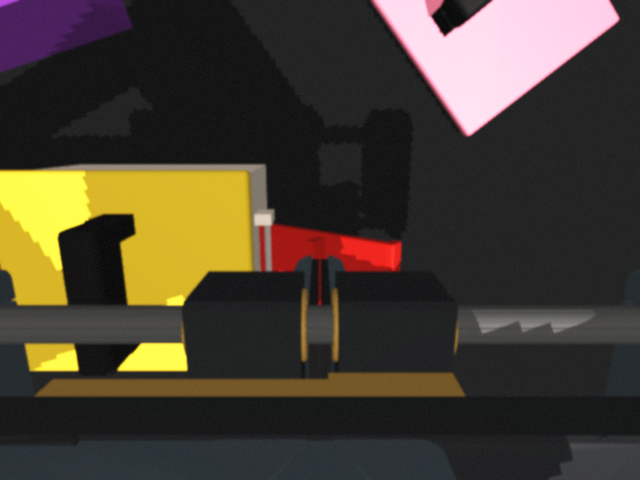

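View pics/s5c.png

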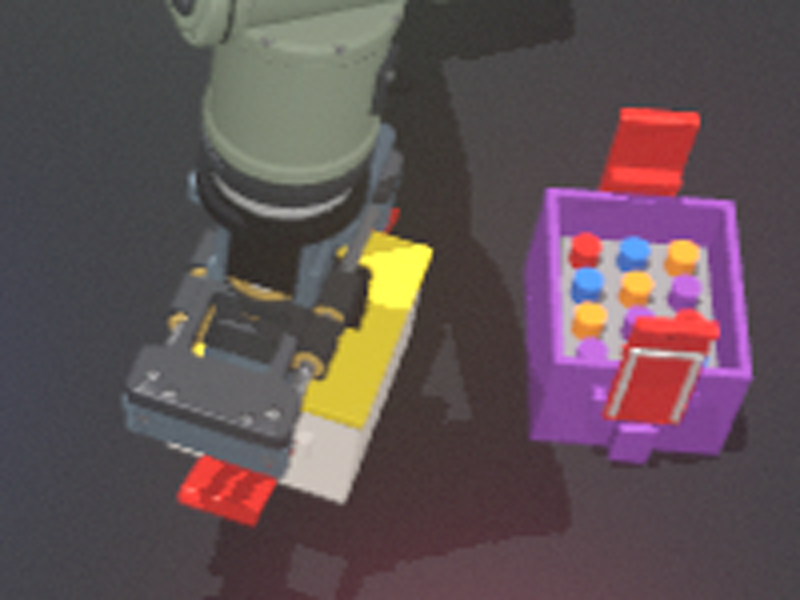

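```bash
python3 -m handwheel '{"gripper":[0.5,0.4,0.4,0.4,0.4],"offset":[[-40,0,0],[-60,-30,0],[-60,-65,0],[-60,-93,0],[-60,-93,0]],"rot":[[0,0,0],[0,0,0],[0,0,0],[0,0,0],[0,0,0]]}'
python3 -m handwheel '{"gripper":[0.4,0.4,0.4],"offset":[[0,0,0],[0,0,0],[0,0,0]],"rot":[[0,0,0],[0,0,0],[0,0,0]]}'
python3 - <<'E'
from h import *
st=state()
grab('wrist','w6')
for n,X in dict(h1=lid(-8,32,11),h2=lid(8,32,11),c1=lid(-62,52,-26),c2=lid(62,52,-26)).items(): print(n,proj('wrist',X,st).round())
go(lid(0,0,-17),LY)
E
```

```text
time_s: 5.7
ee_pos: [496.4, 250.6, 157.5]
ee_rot: [-71.8, 89.8, -178.4]
force: [-0.9, 0.2, -1.2]
gripper_width: 31.1
time_s: 5.95
ee_pos: [502.5, 249.8, 156.9]
ee_rot: [106.6, 90.0, -0.3]
force: [0.1, 0.7, -0.5]
gripper_width: 51.2
h1 [303. 208.]
h2 [333. 208.]
c1 [216. 165.]
c2 [420. 164.]
t 6.0 pos [502.6 249.6 156.7] F [0.8 0.2 0.5] w 53.4
 off [69.7 -1.   0. ] rot [-0.34 -0.   -0.03]
```

View pics/w6.png

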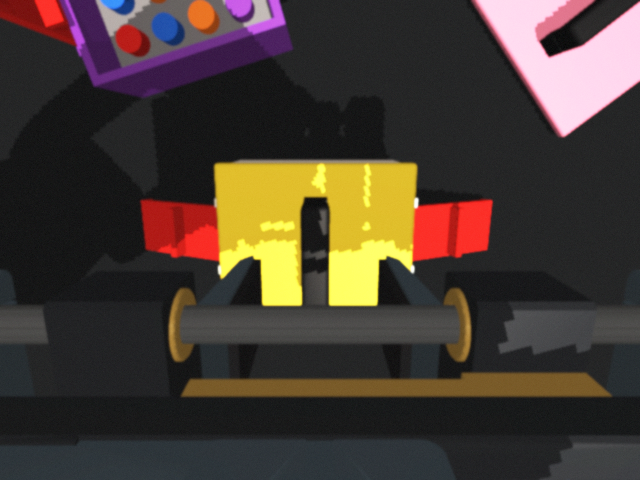

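```bash
python3 -m handwheel '{"gripper":[0.4,0.4,0.4,0.4],"offset":[[30,-2,0],[55,-2,0],[69,-2,0],[69,-2,0]],"rot":[[-0.3,0,0],[-0.3,0,0],[-0.3,0,0],[-0.3,0,0]]}'
python3 -m handwheel '{"gripper":[0.9,0.9,0.9,0.9,0.9],"offset":[[0,0,0],[0,0,0],[0,0,0],[0,0,0],[0,0,0]],"rot":[[0,0,0],[0,0,0],[0,0,0],[0,0,0],[0,0,0]]}' 35
python3 -m handwheel '{"gripper":[1,1,1],"offset":[[0,0,0],[0,0,0],[0,0,0]],"rot":[[0,0,0],[0,0,0],[0,0,0]]}'
```

```text
time_s: 6.33
ee_pos: [498.2, 249.0, 84.3]
ee_rot: [-46.5, 89.6, -153.0]
force: [-0.4, -0.3, 1.2]
gripper_width: 54.8
time_s: 6.75
ee_pos: [500.3, 250.6, 88.9]
ee_rot: [128.8, 89.9, 22.3]
force: [0.7, 0.1, 0.2]
gripper_width: 24.6
time_s: 7.0
ee_pos: [500.0, 250.5, 88.5]
ee_rot: [126.7, 89.9, 20.2]
force: [0.4, 0.4, 3.9]
gripper_width: 15.8
```

Gripped (15.8 mm, bar is 16). Lift straight up, gently at first.

```bash
python3 -m handwheel '{"gripper":[1,1,1,1,1],"offset":[[0,0,0],[-5,0,0],[-15,0,0],[-30,0,0],[-45,0,0]],"rot":[[0,0,0],[0,0,0],[0,0,0],[0,0,0],[0,0,0]]}'
python3 -m handwheel '{"gripper":[1,1,1,1,1],"offset":[[-20,0,0],[-45,0,0],[-70,0,0],[-80,0,0],[-80,0,0]],"rot":[[0,0,0],[0,0,0],[0,0,0],[0,0,0],[0,0,0]]}'
python3 - <<'E'
from h import *
st=state();grab('wrist','w7');grab('scene','s7')
go(PC+[0,0,150],PY)
E
```

```text
time_s: 7.42
ee_pos: [499.2, 250.2, 133.4]
ee_rot: [-45.5, 89.9, -152.0]
force: [0.9, 0.6, -2.0]
gripper_width: 15.9
time_s: 7.83
ee_pos: [501.0, 251.1, 215.9]
ee_rot: [131.2, 89.7, 24.7]
force: [0.8, 0.1, -1.5]
gripper_width: 15.8
t 7.9333 pos [499.1 250.1 212.2] F [ 1.1  0.2 -1.9] w 15.5
 off [ 16.5 157.8 446.7] rot [-8.6   0.05  0.05]
```

View pics/w7.png

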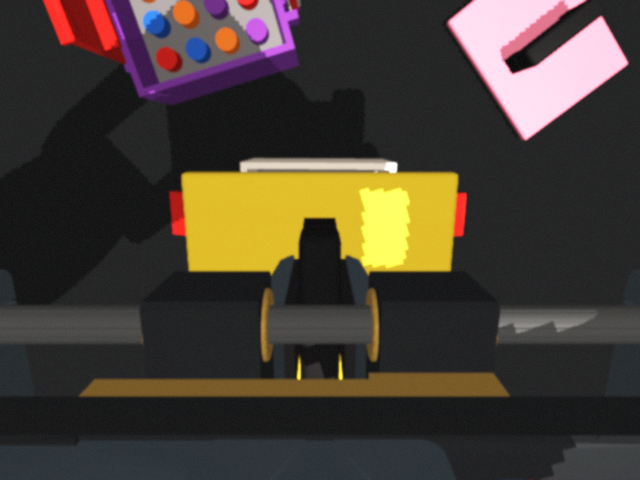

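View pics/s7.png

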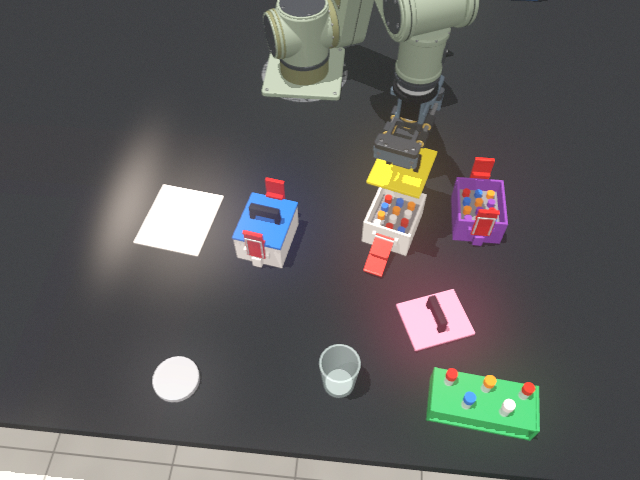

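```bash
python3 -m handwheel '{"gripper":[1,1,1,1,1],"offset":[[0,3,8],[0,8,24],[0,16,45],[0,24,67],[0,32,90]],"rot":[[0,0,0],[0,0,0],[0,0,0],[0,0,0],[0,0,0]]}'
python3 -m handwheel '{"gripper":[1,1,1,1,1],"offset":[[0,8,23],[0,16,46],[0,24,69],[0,32,92],[0,40,115]],"rot":[[0,0,0],[0,0,0],[0,0,0],[0,0,0],[0,0,0]]}'
python3 -m handwheel '{"gripper":[1,1,1,1,1],"offset":[[0,8,23],[0,16,46],[0,24,69],[0,32,92],[0,40,115]],"rot":[[0,0,0],[0,0,0],[0,0,0],[0,0,0],[0,0,0]]}'
python3 -c "
from h import *
go(PC+[0,0,150],PY)"
```

```text
time_s: 8.35
ee_pos: [503.7, 153.4, 211.0]
ee_rot: [-51.9, 89.8, -158.3]
force: [0.0, 0.8, -1.8]
gripper_width: 15.9
time_s: 8.77
ee_pos: [509.2, 31.6, 211.2]
ee_rot: [-65.2, 89.8, -171.7]
force: [0.7, -0.4, -1.4]
gripper_width: 15.6
time_s: 9.18
ee_pos: [514.7, -89.8, 211.1]
ee_rot: [-78.9, 89.8, 174.6]
force: [0.9, 0.3, -1.7]
gripper_width: 15.7
t 9.1833 pos [514.7 -89.8 211.1] F [ 0.9  0.3 -1.7] w 15.7
 off [ 15.   46.4 125.2] rot [-8.62  0.03  0.22]
```

```bash
python3 -m handwheel '{"gripper":[1,1,1,1,1],"offset":[[0,8,23],[0,16,46],[0,24,68],[0,32,87],[0,38,103]],"rot":[[-1.5,0,0],[-3.5,0,0],[-5.5,0,0],[-7.5,0,0],[-8.6,0,0]]}'
python3 -m handwheel '{"gripper":[1,1,1,1,1],"offset":[[0,4,11],[0,6,16],[0,6,16],[0,6,16],[0,6,16]],"rot":[[0,0,0],[0,0,0],[0,0,0],[0,0,0],[0,0,0]]}'
python3 - <<'E'
from h import *
st=state();grab('wrist','w8');grab('top','t8')
go(PC+[0,0,-15.5],PY)
for n,X in dict(h1=lid(-62,52,-26,PC+[0,0,st['ee_pos'][2]+15.5-46],PY),h2=lid(62,52,-26,PC+[0,0,st['ee_pos'][2]+15.5-46],PY),padBL=lid(-85,75,-40,PC,PY),padTL=lid(85,75,-40,PC,PY)).items(): print(n,proj('wrist',X,st).round(),proj('top',X).round())
E
```

```text
time_s: 9.6
ee_pos: [522.0, -199.6, 210.9]
ee_rot: [-93.1, 89.8, 169.0]
force: [-0.0, -0.6, -0.6]
gripper_width: 16.3
time_s: 10.02
ee_pos: [526.9, -213.5, 212.7]
ee_rot: [-126.4, 89.9, 135.7]
force: [0.7, -0.3, -1.2]
gripper_width: 15.8
t 10.1167 pos [ 527.  -213.5  213. ] F [ 0.4  0.7 -2.1] w 16.0
 off [182.5  -2.    9.9] rot [ 0.05 -0.01  0.01]
h1 [178. 197.] [443. 306.]
h2 [454. 197.] [452. 244.]
padBL [224. 141.] [412. 310.]
padTL [412. 141.] [423. 238.]
```

View pics/w8.png

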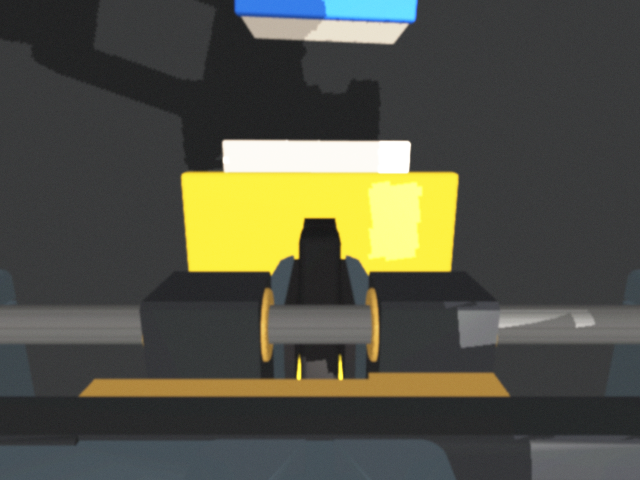

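View pics/t8.png

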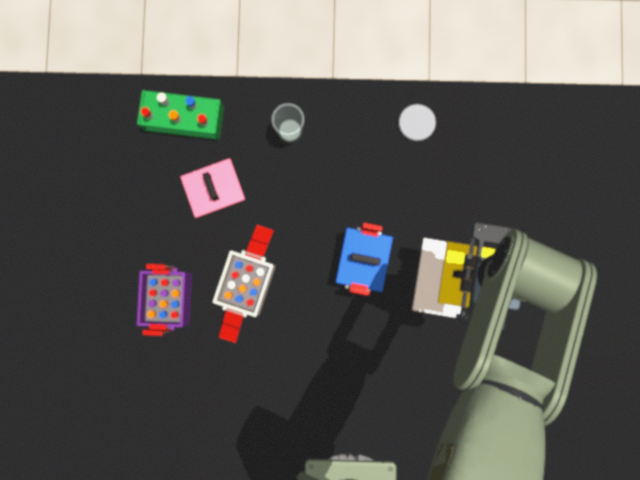

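```bash
python3 -m handwheel '{"gripper":[1,1,1,1,1],"offset":[[0,-2,10],[25,-2,10],[55,-2,10],[85,-2,10],[105,-2,10]],"rot":[[0,0,0],[0,0,0],[0,0,0],[0,0,0],[0,0,0]]}'
python3 -m handwheel '{"gripper":[1,1,1,1,1],"offset":[[20,0,0],[40,0,0],[55,0,0],[65,0,0],[68,0,0]],"rot":[[0,0,0],[0,0,0],[0,0,0],[0,0,0],[0,0,0]]}'
python3 -m handwheel '{"gripper":[1,1,1],"offset":[[0,0,0],[0,0,0],[0,0,0]],"rot":[[0,0,0],[0,0,0],[0,0,0]]}'
python3 - <<'E'
from h import *
st=state();grab('wrist','w9')
go(PC+[0,0,-15.5],PY)
for n,X in dict(h1=lid(-62,52,-26,PC+[0,0,st['ee_pos'][2]+15.5-46],PY),h2=lid(62,52,-26,PC+[0,0,st['ee_pos'][2]+15.5-46],PY),padBL=lid(-85,75,-40,PC,PY),padTL=lid(85,75,-40,PC,PY)).items(): print(n,proj('wrist',X,st).round(),proj('top',X).round())
E
```

```text
time_s: 10.53
ee_pos: [522.3, -223.9, 105.7]
ee_rot: [-98.1, 89.8, 164.0]
force: [-0.4, 0.9, -1.4]
gripper_width: 15.8
time_s: 10.95
ee_pos: [522.7, -223.9, 38.4]
ee_rot: [-101.4, 89.8, 160.7]
force: [0.2, -0.6, -0.4]
gripper_width: 16.0
time_s: 11.2
ee_pos: [524.6, -224.5, 41.1]
ee_rot: [71.3, 89.9, -26.6]
force: [0.6, 0.5, -1.8]
gripper_width: 15.9
t 11.25 pos [ 524.5 -224.5   41.1] F [-1.   0.7 -2.2] w 15.9
 off [10.6 -1.1 -1.4] rot [ 0.    0.04 -0.13]
h1 [177. 172.] [426. 302.]
h2 [457. 171.] [434. 248.]
padBL [143. 120.] [412. 310.]
padTL [491. 120.] [423. 238.]
```

View pics/w9.png

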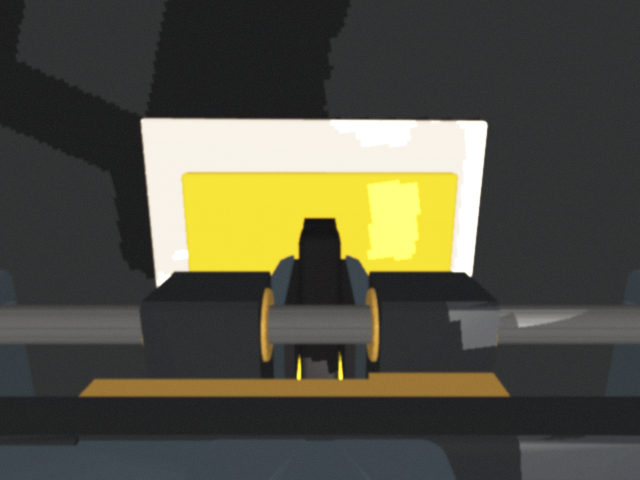

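```bash
python3 -m handwheel '{"gripper":[1,1,1,1,1],"offset":[[0,-2,-1],[3,-2,-1],[6,-2,-1],[8,-2,-1],[9,-2,-1]],"rot":[[0,0,0],[0,0,0],[0,0,0],[0,0,0],[0,0,0]]}'
python3 -m handwheel '{"gripper":[1,1,1],"offset":[[0.5,0,0],[1,0,0],[1,0,0]],"rot":[[0,0,0],[0,0,0],[0,0,0]]}'
python3 -m handwheel '{"gripper":[1,1,1],"offset":[[0.3,0,0],[0.5,0,0],[0.5,0,0]],"rot":[[0,0,0],[0,0,0],[0,0,0]]}'
```

```text
time_s: 11.67
ee_pos: [521.6, -222.7, 30.5]
ee_rot: [-97.9, 90.0, 164.2]
force: [-3.6, -0.3, 7.2]
gripper_width: 15.6
time_s: 11.92
ee_pos: [521.6, -222.7, 30.5]
ee_rot: [-100.5, 90.0, 161.6]
force: [-2.5, 0.4, 5.0]
gripper_width: 15.4
time_s: 12.17
ee_pos: [521.6, -222.7, 30.5]
ee_rot: [-98.2, 90.0, 163.9]
force: [-4.2, 2.3, 7.2]
gripper_width: 16.0
```

```bash
python3 -m handwheel '{"gripper":[0.7,0.6,0.6,0.6,0.6],"offset":[[0,0,0],[0,0,0],[0,0,0],[0,0,0],[0,0,0]],"rot":[[0,0,0],[0,0,0],[0,0,0],[0,0,0],[0,0,0]]}'
python3 -m handwheel '{"gripper":[0.6,0.6,0.6,0.6,0.6],"offset":[[-10,0,0],[-30,0,0],[-60,0,0],[-95,0,0],[-130,0,0]],"rot":[[0,0,0],[0,0,0],[0,0,0],[0,0,0],[0,0,0]]}'
python3 -m handwheel '{"gripper":[0.6,0.6,0.6,0.6,0.6],"offset":[[0,0,40],[0,0,80],[0,0,120],[0,0,160],[0,0,200]],"rot":[[0,0,0],[0,0,0],[0,0,0],[0,0,0],[0,0,0]]}'
python3 -m handwheel '{"gripper":[0.6,0.6,0.6],"offset":[[0,0,0],[0,0,0],[0,0,0]],"rot":[[0,0,0],[0,0,0],[0,0,0]]}'
python3 - <<'E'
from h import *
grab('top','t10');grab('scene','s10');crop('t10','t10p',400,225,500,330,5)
E
```

```text
time_s: 12.58
ee_pos: [522.0, -222.9, 29.3]
ee_rot: [-10.5, 90.0, -108.4]
force: [-0.3, -0.4, 0.0]
gripper_width: 36.5
time_s: 13.0
ee_pos: [521.5, -222.6, 161.2]
ee_rot: [-102.1, 90.0, 160.0]
force: [0.7, -0.5, -0.4]
gripper_width: 36.7
time_s: 13.42
ee_pos: [494.0, -422.7, 160.5]
ee_rot: [59.7, 89.9, -38.2]
force: [0.7, -0.2, -0.2]
gripper_width: 36.5
time_s: 13.67
ee_pos: [494.2, -420.4, 159.6]
ee_rot: [-162.5, 89.9, 99.6]
force: [0.1, 0.6, -0.4]
gripper_width: 36.5
```

View pics/t10p.png

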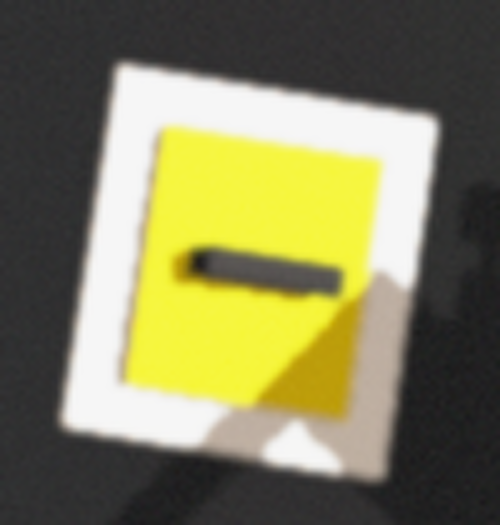

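View pics/s10.png

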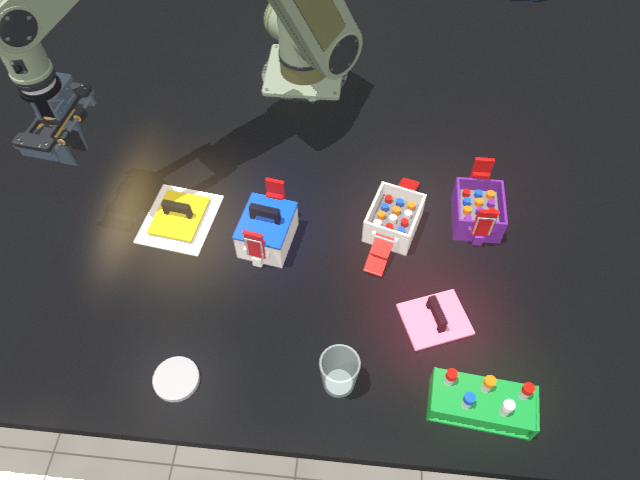

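Run:
```python
from h import *
L=np.array([pix2('top',(400+(u+.5)/5-.5,225+(v+.5)/5-.5),20) for u,v in [(162,127),(382,160),(348,418),(123,382)]])
print(L.round(1),L.mean(0).round(1),R.from_euler('z',-PY,degrees=True).apply(L.mean(0)-PC))
st=state();print(st['time_s'],st['force'],st['qvel'].round(1))
job_done()
```

```text
[[ 589.2 -178.    20. ]
 [ 576.6 -279.7   20. ]
 [ 457.6 -264.7   20. ]
 [ 471.3 -161.4   20. ]] [ 523.7 -221.    20. ] [ -0.19898429   2.0284741  -26.        ]
13.7667 [ 0.12090414  0.53918857 -0.53426165] [ 0.4 -0.2  0.1 -0.2 -0.3 -0. ]
the job is handed in; nothing more can be done
```

The sample box is open: both red clips are flipped outward and the yellow lid lies handle up in the middle of the white pad. I handed the job in at 13.8 s, and it gave no verdict.

- **What I did:** I pushed the near clip open with the shut fingers, then the far clip. I gripped the handle at about 16 mm opening, lifted the lid straight up, carried it over the blue box and lowered it onto the pad. It touched down at about 7 N before I opened the fingers.
- **Last checks:** The final scene picture shows the far clip hanging open and the near one partly hidden behind the box wall. An overhead picture taken while I carried the lid shows both fully open. The contents are still in the box, and the other objects look untouched. From the last overhead picture, the lid is about 2 mm from the pad's centre, lying flat and lined up with it. The arm was clear of everything, with about zero force reading.
- **Small disagreement:** The wrist camera and the overhead camera differed by 1–2 mm on the lid's position, which is within the calibration limit. No check failed.

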